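Reload the analyser rack in reverse order

TASK

The analyser takes the samples last-drawn first: move all four sample bottles from the blue rack to the red rack in reverse order, so that the bottle that stands beside the blue rack's turquoise end stop goes into the red rack's bay farthest from its own turquoise stop, the next one into the next bay, and so on, until the bottle farthest from the blue rack's stop stands beside the red rack's stop. Set each bottle down upright on the floor of its bay, one to a bay, without dropping or tipping any.

Things in the scene. Friction and masses are not known exactly. Their poses are not given: they have to be found in the camera images.
- bottle_purple_mid (a point): centre of the sample bottle with purple cap and purple band: loose, upright, round, cream-coloured, about 100 g, 95 mm high; body 34 mm in diameter up to 70 mm, cap 30 mm in diameter from 77 to 95 mm. This point is 47.5 mm above its underside, z points to the cap. Starts standing in a bay of the blue rack, up to 4 mm off its centre each way
- bottle_yellow_mid (a point): centre of the sample bottle with yellow cap and yellow band: loose, upright, round, cream-coloured, about 100 g, 95 mm high; body 34 mm in diameter up to 70 mm, cap 30 mm in diameter from 77 to 95 mm. This point is 47.5 mm above its underside, z points to the cap. Starts standing in a bay of the blue rack, up to 4 mm off its centre each way
- bottle_green_mid (a point): centre of the sample bottle with green cap and green band: loose, upright, round, cream-coloured, about 100 g, 95 mm high; body 34 mm in diameter up to 70 mm, cap 30 mm in diameter from 77 to 95 mm. This point is 47.5 mm above its underside, z points to the cap. Starts standing in a bay of the blue rack, up to 4 mm off its centre each way
- bottle_pink_mid (a point): centre of the sample bottle with pink cap and pink band: loose, upright, round, cream-coloured, about 100 g, 95 mm high; body 34 mm in diameter up to 70 mm, cap 30 mm in diameter from 77 to 95 mm. This point is 47.5 mm above its underside, z points to the cap. Starts standing in a bay of the blue rack, up to 4 mm off its centre each way
- tag_purple: purple marker tag, 16 x 36 x 5 mm, fixed flat on the blue rack's ledge beside the bay where the purple-capped bottle starts; it stays there as a record of the starting order. Origin: centre of its underside, 39 mm from that bay's centre along the blue rack's x, at the bay's y, 22 mm above the table
- tag_yellow: yellow marker tag, 16 x 36 x 5 mm, fixed flat on the blue rack's ledge beside the bay where the yellow-capped bottle starts; it stays there as a record of the starting order. Origin: centre of its underside, 39 mm from that bay's centre along the blue rack's x, at the bay's y, 22 mm above the table
- tag_green: green marker tag, 16 x 36 x 5 mm, fixed flat on the blue rack's ledge beside the bay where the green-capped bottle starts; it stays there as a record of the starting order. Origin: centre of its underside, 39 mm from that bay's centre along the blue rack's x, at the bay's y, 22 mm above the table
- tag_pink: pink marker tag, 16 x 36 x 5 mm, fixed flat on the blue rack's ledge beside the bay where the pink-capped bottle starts; it stays there as a record of the starting order. Origin: centre of its underside, 39 mm from that bay's centre along the blue rack's x, at the bay's y, 22 mm above the table
- rack_blue: blue rack, fixed, with the tags, full at the start: a row of four open bays. Origin: centre of the row at table level, z up, y along the row to the end with the turquoise stop. Bay centres at x 0, y +84 (beside the stop), +28, -28, -84 mm. Bays 52 x 52 mm inside, floor 5 mm above the table; walls 4 mm thick, 22 mm high. Stop 30 mm high, y 114 to 134 mm. Solid ledge, 22 mm high, on the +x side to x 48 mm; other side ends at x -30
- rack_red: red rack, fixed, empty at the start: a row of four open bays. Origin: centre of the row at table level, z up, y along the row to the end with the turquoise stop. Bay centres at x 0, y +84 (beside the stop), +28, -28, -84 mm. Bays 52 x 52 mm inside, floor 5 mm above the table; walls 4 mm thick, 22 mm high. Stop 30 mm high, y 114 to 134 mm. Solid ledge, 22 mm high, on the +x side to x 48 mm; other side ends at x -30

How it is judged:
At the end, for the whole second after the job is handed in: Each bottle stands released, at rest and upright (within 0.12 rad) on the floor (centre under 58 mm above the table) of the red-rack bay whose y is minus the y of its own tag in the blue rack, within 14 mm of that bay's centre along and across the rack (x of bottle_purple_mid in the frame of rack_red between -0.014 and 0.014 m and ((y of tag_purple in the frame of rack_blue between 0.064 and 0.104 m and y of bottle_purple_mid in the frame of rack_red between -0.098 and -0.07 m) or (y of tag_purple in the frame of rack_blue between 0.008 and 0.048 m and y of bottle_purple_mid in the frame of rack_red between -0.042 and -0.014 m) or (y of tag_purple in the frame of rack_blue between -0.048 and -0.008 m and y of bottle_purple_mid in the frame of rack_red between 0.014 and 0.042 m) or (y of tag_purple in the frame of rack_blue between -0.104 and -0.064 m and y of bottle_purple_mid in the frame of rack_red between 0.07 and 0.098 m)) and z of each of bottle_purple_mid, bottle_yellow_mid, bottle_green_mid, bottle_pink_mid in the frame of rack_red below 0.058 m and angle between each of bottle_purple_mid, bottle_yellow_mid, bottle_green_mid, bottle_pink_mid's own z axis and vertical below 0.12 rad and linear speed of each of bottle_purple, bottle_yellow, bottle_green, bottle_pink below 0.01 m/s and contact force between the fingers and bottle_purple below 0.05 N and x of bottle_yellow_mid in the frame of rack_red between -0.014 and 0.014 m and ((y of tag_yellow in the frame of rack_blue between 0.064 and 0.104 m and y of bottle_yellow_mid in the frame of rack_red between -0.098 and -0.07 m) or (y of tag_yellow in the frame of rack_blue between 0.008 and 0.048 m and y of bottle_yellow_mid in the frame of rack_red between -0.042 and -0.014 m) or (y of tag_yellow in the frame of rack_blue between -0.048 and -0.008 m and y of bottle_yellow_mid in the frame of rack_red between 0.014 and 0.042 m) or (y of tag_yellow in the frame of rack_blue between -0.104 and -0.064 m and y of bottle_yellow_mid in the frame of rack_red between 0.07 and 0.098 m)) and contact force between the fingers and bottle_yellow below 0.05 N and x of bottle_green_mid in the frame of rack_red between -0.014 and 0.014 m and ((y of tag_green in the frame of rack_blue between 0.064 and 0.104 m and y of bottle_green_mid in the frame of rack_red between -0.098 and -0.07 m) or (y of tag_green in the frame of rack_blue between 0.008 and 0.048 m and y of bottle_green_mid in the frame of rack_red between -0.042 and -0.014 m) or (y of tag_green in the frame of rack_blue between -0.048 and -0.008 m and y of bottle_green_mid in the frame of rack_red between 0.014 and 0.042 m) or (y of tag_green in the frame of rack_blue between -0.104 and -0.064 m and y of bottle_green_mid in the frame of rack_red between 0.07 and 0.098 m)) and contact force between the fingers and bottle_green below 0.05 N and x of bottle_pink_mid in the frame of rack_red between -0.014 and 0.014 m and ((y of tag_pink in the frame of rack_blue between 0.064 and 0.104 m and y of bottle_pink_mid in the frame of rack_red between -0.098 and -0.07 m) or (y of tag_pink in the frame of rack_blue between 0.008 and 0.048 m and y of bottle_pink_mid in the frame of rack_red between -0.042 and -0.014 m) or (y of tag_pink in the frame of rack_blue between -0.048 and -0.008 m and y of bottle_pink_mid in the frame of rack_red between 0.014 and 0.042 m) or (y of tag_pink in the frame of rack_blue between -0.104 and -0.064 m and y of bottle_pink_mid in the frame of rack_red between 0.07 and 0.098 m)) and contact force between the fingers and bottle_pink below 0.05 N); the robot touches nothing.
It fails at once if a bottle is tipped over (leans more than 45 degrees) (angle between any of bottle_purple_mid, bottle_yellow_mid, bottle_green_mid, bottle_pink_mid's own z axis and vertical above 0.785 rad).
It fails at once if a bottle is let go (in the air or perched on a rack wall) with its underside more than 15 mm above the floor of a rack bay ((height (world z) of bottle_purple_mid above 0.0675 m and contact force between the fingers and bottle_purple below 0.02 N) or (height (world z) of bottle_yellow_mid above 0.0675 m and contact force between the fingers and bottle_yellow below 0.02 N) or (height (world z) of bottle_green_mid above 0.0675 m and contact force between the fingers and bottle_green below 0.02 N) or (height (world z) of bottle_pink_mid above 0.0675 m and contact force between the fingers and bottle_pink below 0.02 N)).
It also fails if it takes over 120 s, if anything falls off the work surface, if the arm or the gripper's body presses on something with over 40 N, if the wrist force passes 120 N, or if a joint passes its speed limit or range.

ROBOT

A 6-joint arm with a two-finger parallel gripper is mounted at the origin on the work surface. World frame = base frame: x ahead of the robot, y to its left, z up, the work surface at z = 0. Lengths are in m, angles in rad, forces in N, time in s.
With the tool pointing down it reaches from about 0.35 to 0.775 m from the base axis. Payload 5.5 kg.
Tool frame: the origin (TCP) lies midway between the tips of the shut fingers; the grasp point (between the pads) lies grasp_offset behind it (grasp_offset is the distance from the TCP to the grasp point, in m); z points along the fingers, y is the line along which they close (so a half turn about z gives the same grasp; the last joint's range is limited). The gripper opens to 85 mm and grips with 20 to 120 N. Pads are 22 mm wide; open, the fingers measure 114 mm over their backs; the gripper's body (76 mm by 85 mm) begins 54 mm behind the grasp point. The pads swing forward as they close: fully open they stand 13 mm farther back than shut.
Start: joints at [-1.272, 0.313, 0.046, 1.304, 0, 1.431], TCP at [0.244, -0.521, 0.231] pointing down, gripper open.
Joint ranges: [-2.76, 2.76], [-0.86, 1.69], [-1.03, 1.26], [-2.2, 2.34], [-1.47, 1.5], [-3.14, 3.14]. Speed limits (rad/s): [2.57, 2.57, 3.14, 3.14, 3.14, 3.14].

INTERFACE

Orientations are given as a unit quaternion [w, x, y, z].
In Python, from workcell import * gives the robot as it stands.
- The arm moves only by the tool step_arm, never from a script. Its argument "deltas" is a list of rows, each a list of 7 numbers: the shift along the world's x, y, z in mm, then the turn, a rotation vector about the world's x, y, z in degrees, then the gripper's target within -1 to 1 (fully open at 1, half-way at 0, shut at -1). A call has 1 to 5 rows; each row shifts and turns the commanded pose from where the row before left it; what a row does not reach is not made up. A row lasts 1/10 s, in which the tool goes at most 50 mm and 8.59 degrees, less where a joint would pass 70% of its speed; a pose out of reach is approached as far as the arm can. A call is refused whole if a number of a shift passes 50 or a number of a turn 8.59, either way. A call with a gripper value outside its range is refused whole. The fingers move at their own pace and stop on an object; "newtons" is the grip in N (left out, the last holds). Time passes only in rows, so rows that do not move let the fingers close. It gives the time, the measured TCP pose, the force, the opening and the grip force at its end, in the units of the state.
- get_state(): the state, without advancing time (a new reading comes with each control period).
- read_camera(name): name is "scene" or "side" or "wrist"; returns a dict with "image" (480x640x3 uint8, red, green, blue), "z_map" (480x640 float32, m along the optical axis (not along the pixel's ray), 0 where there is no reading), "K" (3x3 intrinsics, pixels), "world_from_camera" (4x4, takes a point from camera to world coordinates). Camera axes: x right, y down, z forward; pixel columns grow to the right and rows downward; lengths in m; the calibration is good to about 2 mm. The wrist camera is an equidistant fisheye: a pixel r from the principal point sees the ray r / f radians off the axis. A picture is of the moment at which its call begins.
- hand_in(): hands the job in; it is judged then, once.
The state is a dict: "clock": time; "joint_pos": joint angles; "qvel": joint speeds; "tau": joint torques, N m; "tcp_pos": TCP position; "orientation": TCP orientation; "wrist_force": force on the tool from outside, world axes, zero at the start; "ft_torque": the same for the moment, N m; "finger_gap": finger opening in m; "grip_force": force on a finger pad.
Only numpy, scipy, OpenCV 4.12 (cv2) and the standard library are available. Lean on these libraries where they do the work, as an engineer would, in place of code of your own. Each camera call takes 0.05 s, during which the arm holds its last target. There are 200 camera calls.

## Working session

There is one attempt and no reset: what is moved stays moved. The work goes in short steps, Python scripts to look and compute and a tool call to move; the robot and the scene stay as the last step left them, time stands still between calls to the robot, and variables do not carry over. Pictures are saved under pics/ and viewed, at most 14 in all, crops included, and the job is handed in when it is done.

Besides the shell and the picture viewer there is one more tool, called after ">>>" as name([rows], argument=value, ...), one row to a line, values as JSON. step_arm: Moves the arm, as the interface text tells. Its arguments: {"type":"object","properties":{"deltas":{"type":"array","items":{"type":"array","items":{"type":"number"}}},"newtons":{"type":"number"}},"required":["deltas"]}

```bash
mkdir -p pics; python3 - <<'E'
from workcell import *
import cv2,numpy as np
s=get_state();print(s)
for n in("scene","side"):
    c=read_camera(n);np.savez(n+".npz",**{k:c[k] for k in c if k!="name"})
    cv2.imwrite(f"pics/{n}.png",c["image"][:,:,::-1]);print(n,c["K"],c["world_from_camera"])
E
```

```text
{'clock': 0.0, 'joint_pos': array([-1.27159495e+00,  3.14005118e-01,  4.49811212e-02,  1.30361049e+00,
        1.54474412e-05,  1.43119671e+00]), 'qvel': array([ 0.00158315, -0.00137586,  0.0005187 , -0.00156843, -0.00102756,
        0.00128254]), 'tau': array([ 2.42589129e-03, -4.80632043e+01,  2.98532134e+01,  1.92670355e-02,
       -2.17173010e-04,  1.95354367e-06]), 'tcp_pos': array([ 0.24413401, -0.52003158,  0.23040707]), 'orientation': array([-9.16771537e-04,  9.76027693e-01,  2.17644432e-01, -6.55664919e-05]), 'wrist_force': array([-0.07673796,  0.15187599,  0.13273916]), 'ft_torque': array([ 0.02224119, -0.01442998,  0.03600106]), 'grip_force': 0.0, 'finger_gap': 0.08565328291843628}
scene [[486.5988354    0.         316.64885873]
 [  0.         486.5988354  245.97339743]
 [  0.           0.           1.        ]] [[-0.05449936  0.77900994 -0.62463856  1.03267748]
 [ 0.99848065  0.03741943 -0.0404497   0.04130998]
 [-0.0081371  -0.625894   -0.77986569  0.61316647]
 [ 0.          0.          0.          1.        ]]
side [[545.31617992   0.         318.56614507]
 [  0.         545.31617992 236.33420714]
 [  0.           0.           1.        ]] [[-0.89340721 -0.30421635  0.33056917  0.26643577]
 [-0.44893144  0.57695236 -0.68233902  0.61302977]
 [ 0.01685602 -0.75800949 -0.65202568  0.6342498 ]
 [ 0.          0.          0.          1.        ]]
```

View pics/scene.png

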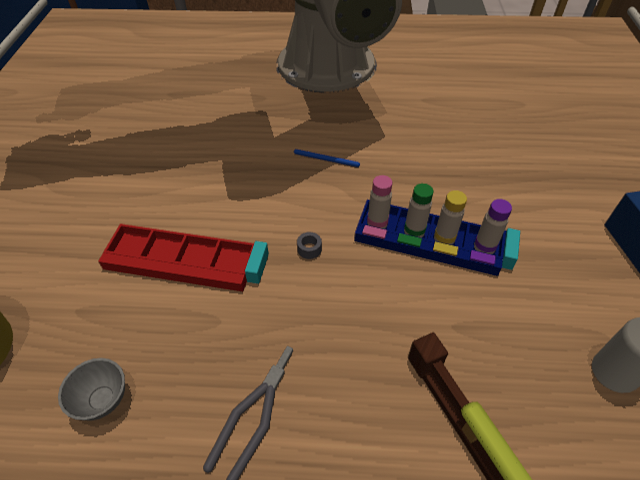

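View pics/side.png

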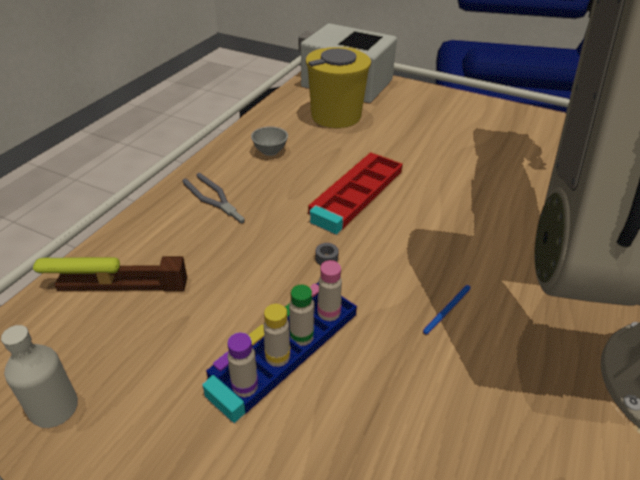

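```bash
cat > m.py <<'E'
import cv2,numpy as np
HUE={"purple":(125,148),"yellow":(20,33),"green":(50,75),"pink":(155,174)}
def pts(c):
    K,T,z=c["K"],c["world_from_camera"],c["z_map"]
    v,u=np.mgrid[:480,:640]
    P=np.stack([(u-K[0,2])/K[0,0]*z,(v-K[1,2])/K[1,1]*z,z],-1)@T[:3,:3].T+T[:3,3]
    P[z==0]=np.nan
    return P,cv2.cvtColor(c["image"],cv2.COLOR_RGB2HSV)
def sel(c,h,zr,s=110,v=50,xr=(.3,.85)):
    P,H=pts(c)
    return P[(H[...,0]>=h[0])&(H[...,0]<=h[1])&(H[...,1]>s)&(H[...,2]>v)&(P[...,2]>zr[0])&(P[...,2]<zr[1])&(P[...,0]>xr[0])&(P[...,0]<xr[1])&(abs(P[...,1])<.45)]
def caps(c):
    for n,h in HUE.items():
        q=sel(c,h,(.093,.107))
        if len(q)>5:
            (x,y),r=cv2.minEnclosingCircle(q[:,:2].astype(np.float32)*1000)
            print(n,len(q),"circle",round(x),round(y),round(r),"mean",(q.mean(0)*1000).round())
def rack(c,h,v=30):
    q=sel(c,h,(.016,.028),150,v)
    return q
E
python3 - <<'E'
from m import *
from workcell import *
import workcell
print("goff",getattr(workcell,"grasp_offset",None),[k for k in dir(workcell) if k[0]!="_"])
C={n:dict(np.load(n+".npz")) for n in("scene","side")}
for n,c in C.items():
    print(n);caps(c)
    for nm,h,v in(("red",(0,6),60),("blue",(112,124),30)):
        q=rack(c,h,v)
        m=np.median(q[:,:2],0);q=q[np.linalg.norm(q[:,:2]-m,axis=1)<.2]
        print(nm,len(q),np.round(cv2.minAreaRect(q[:,:2].astype(np.float32)*1000),1) if 0 else cv2.minAreaRect(q[:,:2].astype(np.float32)*1000))
    q=sel(c,(85,97),(.025,.036),120,60)
    for k in(0,1):
        w=q[(q[:,1]>.13)==bool(k)]
        if len(w):print("stop",len(w),cv2.minAreaRect(w[:,:2].astype(np.float32)*1000))
    for t,h in HUE.items():
        q=sel(c,h,(.022,.032))
        if len(q)>5:print("tag",t,(np.median(q,0)*1000).round())
E
```

```text
goff 0.0187 ['MotionError', 'get_state', 'grasp_offset', 'hand_in', 'read_camera']
scene
purple 296 circle 536 276 15 mean [539. 275. 101.]
yellow 305 circle 516 190 39 mean [523. 211. 101.]
green 213 circle 509 167 14 mean [510. 167. 102.]
pink 261 circle 493 108 16 mean [497. 106. 100.]
red 3016 ((582.5238037109375, -204.0123291015625), (228.21258544921875, 79.859619140625), 82.43347930908203)
blue 1516 ((522.5227661132812, 189.11114501953125), (226.77487182617188, 79.4654541015625), 75.05518341064453)
stop 420 ((590.9296264648438, -79.26554870605469), (18.931116104125977, 59.52315902709961), 81.7095947265625)
stop 403 ((526.02392578125, 234.89404296875), (176.31724548339844, 60.406829833984375), 74.89994049072266)
tag purple [572. 262.  28.]
tag yellow [561. 201.  28.]
tag green [545. 155.  29.]
tag pink [529. 101.  28.]
side
purple 394 circle 535 276 15 mean [534. 277.  98.]
yellow 668 circle 656 -97 354 mean [614. -66.  99.]
green 297 circle 507 167 15 mean [506. 169.  99.]
pink 236 circle 492 105 16 mean [492. 109.  98.]
red 1337 ((580.4315185546875, -205.11279296875), (229.95941162109375, 79.55232238769531), 81.91493225097656)
blue 1071 ((518.1013793945312, 189.2337188720703), (227.47677612304688, 75.73020935058594), 73.56240844726562)
stop 253 ((589.438720703125, -80.42659759521484), (20.70562744140625, 60.434165954589844), 81.0586166381836)
stop 671 ((544.6769409179688, 309.9382019042969), (20.77252769470215, 60.370948791503906), 74.93566131591797)
tag purple [574. 270.  26.]
tag yellow [564. 196.  26.]
tag green [537. 153.  25.]
tag pink [522.  94.  26.]
```

Order from the stop is purple, yellow, green, pink, and the blue rack is turned about -15° and the red about -8°. I'll take pink first, crossing in free space to a point above it.

>>> step_arm([
  [17, 45, -4, 0, 0, 8.5, 1],
  [17, 45, -4, 0, 0, 8.5, 1],
  [17, 45, -4, 0, 0, 8.5, 1],
  [17, 45, -4, 0, 0, 8.5, 1],
  [18, 45, -4, 0, 0, 8.5, 1],
], newtons=40)

```text
clock: 0.6
tcp_pos: [0.3303, -0.2936, 0.2108]
orientation: [-0.0, 0.829, 0.559, 0.0]
wrist_force: [0.8, -0.1, 0.0]
finger_gap: 0.0853
grip_force: 0.0
```

>>> step_arm([
  [18, 45, -4, 0, 0, 8.5, 1],
  [18, 45, -4, 0, 0, 2, 1],
  [18, 45, -4, 0, 0, 0, 1],
  [18, 45, -4, 0, 0, 0, 1],
  [18, 45, -4, 0, 0, 0, 1],
])

```text
clock: 1.1
tcp_pos: [0.4204, -0.0686, 0.1911]
orientation: [0.0, 0.776, 0.63, 0.0]
wrist_force: [1.2, -1.1, -0.0]
finger_gap: 0.0853
grip_force: 0.0
```

>>> step_arm([
  [18, 45, -4, 0, 0, 0, 1],
  [18, 45, -4, 0, 0, 0, 1],
  [18, 45, -4, 0, 0, 0, 1],
  [18, 43, -4, 0, 0, 0, 1],
  [0, 0, 0, 0, 0, 0, 1],
])

```text
clock: 1.6
tcp_pos: [0.4933, 0.1121, 0.1743]
orientation: [-0.001, 0.774, 0.633, 0.0]
wrist_force: [-0.3, -0.0, -0.1]
finger_gap: 0.0853
grip_force: 0.0
```

>>> step_arm([
  [-1, -5, -40, 0, 0, 0, 1],
  [0, 0, -40, 0, 0, 0, 1],
  [0, 0, -36, 0, 0, 0, 1],
  [0, 0, -20, 0, 0, 0, 1],
  [0, 0, 0, 0, 0, 0, 1],
])

```text
clock: 2.1
tcp_pos: [0.4879, 0.1017, 0.0362]
orientation: [-0.002, 0.777, 0.63, -0.003]
wrist_force: [-0.5, -0.2, -0.5]
finger_gap: 0.0856
grip_force: 0.0
```

>>> step_arm([
  [0, 0, 0, 0, 0, 0, -1],
  [0, 0, 0, 0, 0, 0, -1],
  [0, 0, 0, 0, 0, 0, -1],
  [0, 0, 0, 0, 0, 0, -1],
  [0, 0, 0, 0, 0, 0, -1],
])

```text
clock: 2.6
tcp_pos: [0.4923, 0.1025, 0.0408]
orientation: [0.001, 0.776, 0.63, 0.001]
wrist_force: [-1.4, -0.3, 5.8]
finger_gap: 0.0328
grip_force: 39.4
```

>>> step_arm([
  [0, 0, 10, 0, 0, 0, -1],
  [0, 0, 30, 0, 0, 0, -1],
  [0, 0, 35, 0, 0, 0, -1],
  [10, -25, 10, 0, 0, 0, -1],
  [14, -35, 0, 0, 0, 0, -1],
])

```text
clock: 3.1
tcp_pos: [0.5167, 0.0431, 0.1277]
orientation: [0.002, 0.775, 0.632, 0.002]
wrist_force: [0.9, 0.2, -1.1]
finger_gap: 0.0332
grip_force: 40.0
```

>>> step_arm([
  [16, -40, 0, 0, 0, 0, -1],
  [16, -40, 0, 0, 0, 0, -1],
  [16, -40, 0, 0, 0, 0, -1],
  [14, -30, 0, 0, 0, 0, -1],
  [7, -16, 0, 0, 0, 0, -1],
])

```text
clock: 3.6
tcp_pos: [0.5854, -0.1264, 0.1249]
orientation: [0.001, 0.777, 0.629, 0.0]
wrist_force: [0.2, 0.7, -1.3]
finger_gap: 0.0333
grip_force: 40.0
```

>>> step_arm([
  [0, 0, 0, 0, 0, 0, -1],
  [0, 0, 0, 0, 0, 0, -1],
])

```text
clock: 3.8
tcp_pos: [0.5836, -0.1229, 0.1243]
orientation: [-0.001, 0.776, 0.63, -0.0]
wrist_force: [0.2, 0.1, -1.6]
finger_gap: 0.0327
grip_force: 40.0
```

```bash
python3 - <<'E'
from m import *
from workcell import *
for n in("scene","side"):
    c=read_camera(n)
    cv2.imwrite(f"pics/{n}1.png",c["image"][:,:,::-1])
    q=sel(c,HUE["pink"],(.11,.22));print(len(q),(q.mean(0)*1000).round(),q[:,2].max().round(3))
    print(cv2.minEnclosingCircle(q[:,:2].astype(np.float32)*1000))
print(get_state())
E
```

```text
193 [ 590. -109.  179.] 0.206
((587.2186279296875, -115.34161376953125), 15.587549209594727)
207 [ 585. -111.  179.] 0.201
((589.4053955078125, -117.06916046142578), 23.1569881439209)
{'clock': 3.9, 'joint_pos': array([-3.40985678e-01,  4.04642294e-01, -8.81949651e-02,  1.07910420e+00,
        3.67945498e-04,  1.43535460e+00]), 'qvel': array([ 0.00545544, -0.00360965, -0.00128957, -0.004335  , -0.00296919,
       -0.00068472]), 'tau': array([-6.07594214e-01, -5.18652105e+01,  2.88944185e+01, -3.71529360e-02,
       -1.81726471e-02,  2.99436964e-03]), 'tcp_pos': array([ 0.58347781, -0.12204038,  0.12436555]), 'orientation': array([-5.84684122e-04,  7.75918637e-01,  6.30832709e-01, -1.40785229e-04]), 'wrist_force': array([ 0.64235494, -0.31074034, -0.96084996]), 'ft_torque': array([ 0.03777194,  0.08743817, -0.03092581]), 'grip_force': 40.03270801214967, 'finger_gap': 0.03314426856960448}
```

View pics/side1.png

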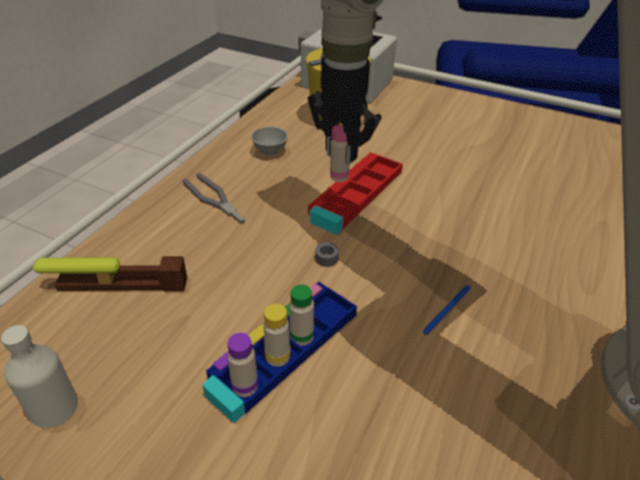

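Side view: the pink bottle hangs upright over the red bay beside the stop (about px 340,160), and the other three still stand in the blue rack. I'll lower it with a small shift and release.

>>> step_arm([
  [-1, -3, -25, 0, 0, 0, -1],
  [0, 0, -30, 0, 0, 0, -1],
  [0, 0, -20, 0, 0, 0, -1],
  [0, 0, -10, 0, 0, 0, -1],
  [0, 0, 0, 0, 0, 0, -1],
])

```text
clock: 4.4
tcp_pos: [0.5825, -0.125, 0.0401]
orientation: [-0.0, 0.776, 0.631, -0.0]
wrist_force: [0.4, 0.0, -0.9]
finger_gap: 0.0328
grip_force: 41.5
```

>>> step_arm([
  [0, 0, 0, 0, 0, 0, -1],
  [0, 0, 0, 0, 0, 0, 1],
  [0, 0, 0, 0, 0, 0, 1],
  [0, 0, 0, 0, 0, 0, 1],
  [0, 0, 0, 0, 0, 0, 1],
])

```text
clock: 4.9
tcp_pos: [0.5834, -0.1266, 0.0395]
orientation: [0.0, 0.776, 0.63, 0.0]
wrist_force: [-0.1, 0.4, 0.4]
finger_gap: 0.0853
grip_force: 0.0
```

>>> step_arm([
  [0, 0, 25, 0, 0, 0, 1],
  [0, 0, 45, 0, 0, 0, 1],
  [-3, 14, 31, 0, 0, 0, 1],
  [-11, 45, 0, 0, 0, 0, 1],
  [-12, 46, 0, 0, 0, 0, 1],
])

```text
clock: 5.4
tcp_pos: [0.5585, -0.0217, 0.1419]
orientation: [0.001, 0.777, 0.629, 0.001]
wrist_force: [0.2, 0.3, 0.1]
finger_gap: 0.0852
grip_force: 0.0
```

>>> step_arm([
  [-12, 46, 0, 0, 0, 0, 1],
  [-12, 46, 0, 0, 0, 0, 1],
  [-12, 46, 0, 0, 0, 0, 1],
  [-10, 40, 0, 0, 0, 0, 1],
  [-3, 11, 0, 0, 0, 0, 1],
])

```text
clock: 5.9
tcp_pos: [0.5069, 0.1708, 0.1405]
orientation: [-0.0, 0.775, 0.632, 0.0]
wrist_force: [-0.6, -0.8, 0.1]
finger_gap: 0.0849
grip_force: 0.0
```

```bash
python3 - <<'E'
from m import *
from workcell import *
for n in("scene","side"):
    c=read_camera(n)
    cv2.imwrite(f"pics/{n}2.png",c["image"][:,:,::-1]);caps(c)
print(get_state()['tcp_pos'])
E
```

```text
purple 299 circle 536 275 15 mean [539. 275. 101.]
yellow 298 circle 516 190 39 mean [524. 213. 101.]
pink 304 circle 586 -121 15 mean [ 588. -119.  100.]
purple 391 circle 535 275 15 mean [534. 277.  99.]
yellow 508 circle 599 -111 349 mean [564.  57.  99.]
green 279 circle 507 168 15 mean [506. 169.  99.]
pink 71 circle 582 -119 14 mean [ 581. -113.   97.]
[0.50776295 0.16882658 0.14037541]
```

View pics/scene2.png

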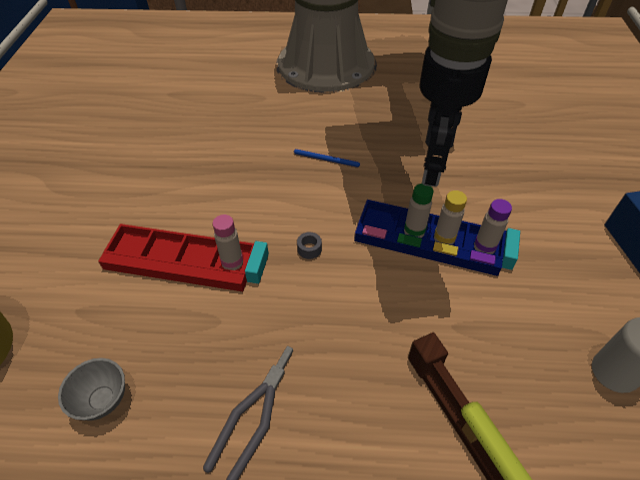

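Scene view: pink stands in the red bay beside the stop (cap px 224,226, measured about 585,-120 mm, on target), and the gripper is above green. Taking green.

>>> step_arm([
  [0, 0, -40, 0, 0, 0, 1],
  [0, 0, -40, 0, 0, 0, 1],
  [0, 0, -21, 0, 0, 0, 1],
  [0, 0, 0, 0, 0, 0, 1],
  [0, 0, 0, 0, 0, 0, -1],
])

```text
clock: 6.5
tcp_pos: [0.5089, 0.1661, 0.0395]
orientation: [0.0, 0.777, 0.63, -0.0]
wrist_force: [0.3, 0.7, 0.3]
finger_gap: 0.0734
grip_force: 0.0
```

>>> step_arm([
  [0, 0, 0, 0, 0, 0, -1],
  [0, 0, 0, 0, 0, 0, -1],
  [0, 0, 0, 0, 0, 0, -1],
  [0, 0, 0, 0, 0, 0, -1],
  [0, 0, 0, 0, 0, 0, -1],
])

```text
clock: 7.0
tcp_pos: [0.5096, 0.1675, 0.0408]
orientation: [0.001, 0.776, 0.63, 0.001]
wrist_force: [0.1, -0.1, 6.4]
finger_gap: 0.0331
grip_force: 39.4
```

>>> step_arm([
  [0, 0, 10, 0, 0, 0, -1],
  [0, 0, 30, 0, 0, 0, -1],
  [0, 0, 35, 0, 0, 0, -1],
  [4, -20, 30, 0, 0, 0, -1],
  [7, -35, 20, 0, 0, 0, -1],
])

```text
clock: 7.5
tcp_pos: [0.5197, 0.1136, 0.1673]
orientation: [0.001, 0.775, 0.632, 0.001]
wrist_force: [0.5, 0.2, -1.8]
finger_gap: 0.033
grip_force: 40.0
```

>>> step_arm([
  [8, -40, 0, 0, 0, 0, -1],
  [8, -40, 0, 0, 0, 0, -1],
  [8, -40, 0, 0, 0, 0, -1],
  [8, -40, 0, 0, 0, 0, -1],
  [8, -40, 0, 0, 0, 0, -1],
])

```text
clock: 8.0
tcp_pos: [0.5592, -0.089, 0.1649]
orientation: [0.0, 0.776, 0.63, 0.0]
wrist_force: [0.6, 0.0, -1.3]
finger_gap: 0.0328
grip_force: 40.0
```

>>> step_arm([
  [8, -40, 0, 0, 0, 0, -1],
  [6, -33, 0, 0, 0, 0, -1],
  [3, -15, 0, 0, 0, 0, -1],
  [0, 0, 0, 0, 0, 0, -1],
  [0, 0, 0, 0, 0, 0, -1],
])

```text
clock: 8.5
tcp_pos: [0.5758, -0.1748, 0.1642]
orientation: [-0.001, 0.776, 0.63, 0.0]
wrist_force: [-0.2, 0.2, -0.9]
finger_gap: 0.0328
grip_force: 40.0
```

```bash
python3 - <<'E'
from m import *
from workcell import *
for n in("scene","side"):
    c=read_camera(n)
    q=sel(c,HUE["green"],(.15,.24));print(len(q),(q.mean(0)*1000).round(),cv2.minEnclosingCircle(q[:,:2].astype(np.float32)*1000))
    caps(c)
print(get_state()['tcp_pos'])
E
```

```text
26 [ 575. -166.  224.] ((578.5196533203125, -174.2251739501953), 12.951494216918945)
purple 308 circle 537 275 15 mean [539. 274. 101.]
yellow 297 circle 522 215 16 mean [524. 213. 101.]
pink 305 circle 585 -120 15 mean [ 588. -119.  100.]
142 [ 577. -166.  218.] ((576.0881958007812, -172.98440551757812), 13.449408531188965)
purple 389 circle 536 276 15 mean [534. 277.  99.]
yellow 506 circle 658 -97 354 mean [585.  48.  99.]
pink 139 circle 583 -120 14 mean [ 582. -117.   98.]
[ 0.57590576 -0.17399182  0.16437282]
```

>>> step_arm([
  [0, 0, -35, 0, 0, 0, -1],
  [0, 0, -40, 0, 0, 0, -1],
  [0, 0, -30, 0, 0, 0, -1],
  [0, 0, -15, 0, 0, 0, -1],
  [0, 0, -5, 0, 0, 0, -1],
])

```text
clock: 9.1
tcp_pos: [0.5738, -0.1728, 0.0399]
orientation: [-0.002, 0.776, 0.631, -0.001]
wrist_force: [-15.5, 5.9, 40.4]
finger_gap: 0.033
grip_force: 43.2
```

>>> step_arm([
  [0, 0, 0, 0, 0, 0, -1],
  [0, 0, 0, 0, 0, 0, 1],
  [0, 0, 0, 0, 0, 0, 1],
  [0, 0, 0, 0, 0, 0, 1],
  [0, 0, 0, 0, 0, 0, 1],
])

```text
clock: 9.6
tcp_pos: [0.5764, -0.1754, 0.0394]
orientation: [0.0, 0.776, 0.63, 0.0]
wrist_force: [-0.0, 0.4, -0.8]
finger_gap: 0.085
grip_force: 0.0
```

>>> step_arm([
  [0, 0, 25, 0, 0, 0, 1],
  [0, 0, 45, 0, 0, 0, 1],
  [0, 0, 31, 0, 0, 0, 1],
  [-6, 40, 0, 0, 0, 0, 1],
  [-6, 46, 0, 0, 0, 0, 1],
])

```text
clock: 10.1
tcp_pos: [0.5656, -0.0906, 0.1418]
orientation: [0.002, 0.778, 0.629, 0.001]
wrist_force: [0.0, -0.1, 0.0]
finger_gap: 0.0852
grip_force: 0.0
```

>>> step_arm([
  [-7, 46, 0, 0, 0, 0, 1],
  [-7, 46, 0, 0, 0, 0, 1],
  [-7, 46, 0, 0, 0, 0, 1],
  [-7, 46, 0, 0, 0, 0, 1],
  [-7, 46, 0, 0, 0, 0, 1],
])

```text
clock: 10.6
tcp_pos: [0.5289, 0.1421, 0.1405]
orientation: [0.0, 0.776, 0.63, 0.0]
wrist_force: [1.2, -0.3, 0.0]
finger_gap: 0.0854
grip_force: 0.0
```

>>> step_arm([
  [-6, 46, 0, 0, 0, 0, 1],
  [-2, 29, 0, 0, 0, 0, 1],
  [0, 0, 0, 0, 0, 0, 1],
])

```text
clock: 10.9
tcp_pos: [0.5206, 0.219, 0.1403]
orientation: [-0.0, 0.775, 0.632, 0.0]
wrist_force: [0.9, -0.4, -0.1]
finger_gap: 0.0854
grip_force: 0.0
```

```bash
python3 - <<'E'
from m import *
from workcell import *
for n in("scene","side"):
    c=read_camera(n);caps(c)
    q=sel(c,HUE["yellow"],(.09,.107),xr=(.45,.56));q=q[q[:,1]>.1];print("Y",(np.median(q,0)*1000).round(),cv2.minEnclosingCircle(q[:,:2].astype(np.float32)*1000))
    cv2.imwrite(f"pics/{n}3.png",c["image"][:,:,::-1])
print(get_state()['tcp_pos'])
E
```

```text
purple 301 circle 537 275 15 mean [539. 275. 101.]
yellow 288 circle 549 21 209 mean [526. 199. 100.]
green 236 circle 576 -174 14 mean [ 577. -173.  101.]
pink 302 circle 586 -121 15 mean [ 588. -119.  100.]
Y [527. 213. 101.] ((521.2921752929688, 213.36744689941406), 15.133277893066406)
purple 407 circle 535 275 16 mean [534. 277.  99.]
yellow 628 circle 603 -110 350 mean [607. -51.  99.]
green 128 circle 573 -173 16 mean [ 573. -170.   99.]
pink 61 circle 581 -116 13 mean [ 579. -112.   97.]
Y [519. 216.  99.] ((519.54541015625, 213.91387939453125), 15.534321784973145)
[0.52109064 0.21587518 0.14017408]
```

View pics/scene3.png

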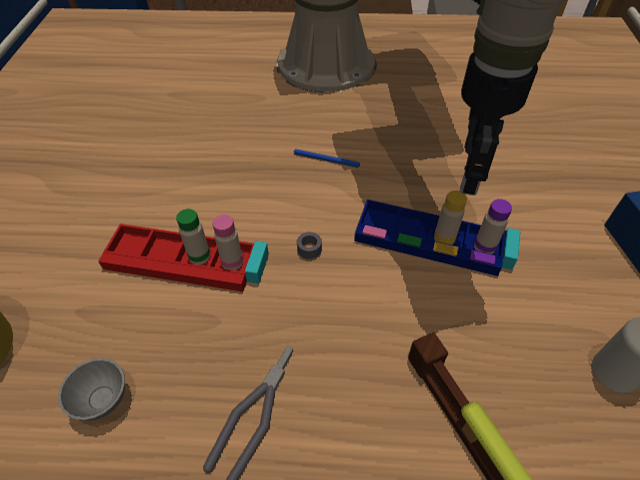

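Scene view: green (px 188,217) and pink stand upright in their red bays, and the gripper is above yellow (px 455,202). Taking yellow.

>>> step_arm([
  [0, -1, -40, 0, 0, 0, 1],
  [0, 0, -40, 0, 0, 0, 1],
  [0, 0, -21, 0, 0, 0, 1],
  [0, 0, 0, 0, 0, 0, 1],
  [0, 0, 0, 0, 0, 0, -1],
])

```text
clock: 11.5
tcp_pos: [0.5216, 0.2132, 0.0396]
orientation: [-0.0, 0.777, 0.63, -0.0]
wrist_force: [-0.9, 0.2, 0.8]
finger_gap: 0.0732
grip_force: 0.0
```

>>> step_arm([
  [0, 0, 0, 0, 0, 0, -1],
  [0, 0, 0, 0, 0, 0, -1],
  [0, 0, 0, 0, 0, 0, -1],
  [0, 0, 0, 0, 0, 0, -1],
  [0, 0, 0, 0, 0, 0, -1],
])

```text
clock: 12.0
tcp_pos: [0.5225, 0.2147, 0.041]
orientation: [0.001, 0.776, 0.63, 0.001]
wrist_force: [-1.1, -1.5, 6.4]
finger_gap: 0.033
grip_force: 39.5
```

>>> step_arm([
  [0, 0, 10, 0, 0, 0, -1],
  [0, 0, 30, 0, 0, 0, -1],
  [0, 0, 35, 0, 0, 0, -1],
  [2, -20, 30, 0, 0, 0, -1],
  [4, -35, 20, 0, 0, 0, -1],
])

```text
clock: 12.5
tcp_pos: [0.5278, 0.1607, 0.1673]
orientation: [0.001, 0.775, 0.632, 0.002]
wrist_force: [1.2, -1.1, -1.8]
finger_gap: 0.0331
grip_force: 40.0
```

>>> step_arm([
  [5, -44, 0, 0, 0, 0, -1],
  [5, -44, 0, 0, 0, 0, -1],
  [5, -44, 0, 0, 0, 0, -1],
  [5, -44, 0, 0, 0, 0, -1],
  [5, -44, 0, 0, 0, 0, -1],
])

```text
clock: 13.0
tcp_pos: [0.552, -0.0621, 0.1649]
orientation: [0.0, 0.776, 0.63, 0.0]
wrist_force: [1.8, 0.3, -0.6]
finger_gap: 0.0328
grip_force: 40.0
```

>>> step_arm([
  [5, -44, 0, 0, 0, 0, -1],
  [5, -44, 0, 0, 0, 0, -1],
  [5, -44, 0, 0, 0, 0, -1],
  [2, -28, 0, 0, 0, 0, -1],
  [0, -10, 0, 0, 0, 0, -1],
])

```text
clock: 13.5
tcp_pos: [0.5692, -0.2336, 0.1644]
orientation: [0.0, 0.777, 0.629, -0.0]
wrist_force: [0.0, 0.2, -1.6]
finger_gap: 0.0328
grip_force: 40.0
```

>>> step_arm([
  [0, 0, 0, 0, 0, 0, -1],
  [0, 0, 0, 0, 0, 0, -1],
])

```text
clock: 13.7
tcp_pos: [0.5689, -0.2294, 0.1643]
orientation: [-0.001, 0.776, 0.63, 0.0]
wrist_force: [-0.6, 0.1, -1.6]
finger_gap: 0.0332
grip_force: 40.0
```

>>> step_arm([
  [0, 0, -35, 0, 0, 0, -1],
  [0, 0, -40, 0, 0, 0, -1],
  [0, 0, -30, 0, 0, 0, -1],
  [0, 0, -14, 0, 0, 0, -1],
  [0, 0, -4, 0, 0, 0, -1],
])

```text
clock: 14.2
tcp_pos: [0.5677, -0.228, 0.0408]
orientation: [-0.002, 0.776, 0.631, -0.001]
wrist_force: [-7.2, 4.2, 14.2]
finger_gap: 0.033
grip_force: 40.9
```

>>> step_arm([
  [0, 0, 0, 0, 0, 0, -1],
  [0, 0, 0, 0, 0, 0, 1],
  [0, 0, 0, 0, 0, 0, 1],
  [0, 0, 0, 0, 0, 0, 1],
  [0, 0, 0, 0, 0, 0, 1],
])

```text
clock: 14.7
tcp_pos: [0.5697, -0.2308, 0.0419]
orientation: [0.001, 0.776, 0.63, 0.0]
wrist_force: [0.5, 0.2, 0.2]
finger_gap: 0.085
grip_force: 0.0
```

>>> step_arm([
  [0, 0, 25, 0, 0, 0, 1],
  [0, 0, 45, 0, 0, 0, 1],
  [0, 0, 29, 0, 0, 0, 1],
  [-3, 40, 0, 0, 0, 0, 1],
  [-3, 46, 0, 0, 0, 0, 1],
])

```text
clock: 15.2
tcp_pos: [0.5645, -0.1457, 0.142]
orientation: [0.002, 0.778, 0.629, 0.001]
wrist_force: [0.9, 0.9, 0.0]
finger_gap: 0.0854
grip_force: 0.0
```

>>> step_arm([
  [-3, 46, 0, 0, 0, 0, 1],
  [-3, 46, 0, 0, 0, 0, 1],
  [-3, 46, 0, 0, 0, 0, 1],
  [-3, 46, 0, 0, 0, 0, 1],
  [-3, 46, 0, 0, 0, 0, 1],
])

```text
clock: 15.7
tcp_pos: [0.5481, 0.0871, 0.1407]
orientation: [0.0, 0.777, 0.63, 0.0]
wrist_force: [1.4, -0.3, 0.1]
finger_gap: 0.0857
grip_force: 0.0
```

>>> step_arm([
  [-3, 46, 0, 0, 0, 0, 1],
  [-3, 46, 0, 0, 0, 0, 1],
  [-3, 46, 0, 0, 0, 0, 1],
  [-3, 46, 0, 0, 0, 0, 1],
  [0, 6, 0, 0, 0, 0, 1],
])

```text
clock: 16.2
tcp_pos: [0.5356, 0.2801, 0.1405]
orientation: [-0.0, 0.775, 0.632, 0.001]
wrist_force: [0.3, -0.2, -0.4]
finger_gap: 0.0854
grip_force: 0.0
```

```bash
python3 - <<'E'
from m import *
from workcell import *
for n in("scene","side"):
    c=read_camera(n);caps(c)
    cv2.imwrite(f"pics/{n}4.png",c["image"][:,:,::-1])
print(get_state()['tcp_pos'])
E
```

```text
purple 285 circle 537 275 15 mean [539. 275. 100.]
yellow 319 circle 568 -204 40 mean [ 572. -227.  100.]
green 236 circle 577 -174 14 mean [ 577. -173.  101.]
pink 305 circle 586 -120 15 mean [ 588. -119.  100.]
purple 380 circle 535 276 15 mean [534. 277.  99.]
yellow 438 circle 692 -291 167 mean [ 676. -348.  100.]
green 135 circle 573 -174 15 mean [ 573. -171.   99.]
pink 52 circle 581 -115 12 mean [ 579. -111.   97.]
[0.53591785 0.27684633 0.14019278]
```

View pics/scene4.png

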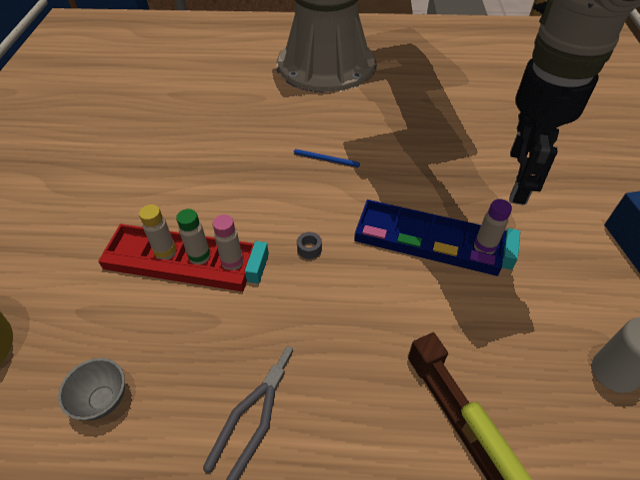

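Scene view: yellow (px 152,215), green and pink stand in their red bays, and the gripper is above purple (px 499,210). Taking purple.

>>> step_arm([
  [0, 0, -40, 0, 0, 0, 1],
  [0, 0, -40, 0, 0, 0, 1],
  [0, 0, -21, 0, 0, 0, 1],
  [0, 0, 0, 0, 0, 0, 1],
  [0, 0, 0, 0, 0, 0, -1],
])

```text
clock: 16.8
tcp_pos: [0.5367, 0.2741, 0.0397]
orientation: [0.0, 0.777, 0.63, -0.0]
wrist_force: [-0.6, -0.7, 0.4]
finger_gap: 0.0733
grip_force: 0.0
```

>>> step_arm([
  [0, 0, 0, 0, 0, 0, -1],
  [0, 0, 0, 0, 0, 0, -1],
  [0, 0, 0, 0, 0, 0, -1],
  [0, 0, 0, 0, 0, 0, -1],
  [0, 0, 0, 0, 0, 0, -1],
])

```text
clock: 17.3
tcp_pos: [0.5375, 0.2758, 0.0411]
orientation: [0.001, 0.776, 0.63, 0.001]
wrist_force: [-1.2, -0.5, 6.8]
finger_gap: 0.0329
grip_force: 39.4
```

>>> step_arm([
  [0, 0, 10, 0, 0, 0, -1],
  [0, 0, 30, 0, 0, 0, -1],
  [0, 0, 35, 0, 0, 0, -1],
  [1, -20, 30, 0, 0, 0, -1],
  [2, -35, 20, 0, 0, 0, -1],
])

```text
clock: 17.8
tcp_pos: [0.5399, 0.2218, 0.1673]
orientation: [0.001, 0.775, 0.632, 0.002]
wrist_force: [0.8, -0.5, -1.4]
finger_gap: 0.0333
grip_force: 39.9
```

>>> step_arm([
  [2, -44, 0, 0, 0, 0, -1],
  [2, -44, 0, 0, 0, 0, -1],
  [2, -44, 0, 0, 0, 0, -1],
  [2, -44, 0, 0, 0, 0, -1],
  [2, -44, 0, 0, 0, 0, -1],
])

```text
clock: 18.3
tcp_pos: [0.549, -0.0011, 0.1649]
orientation: [0.0, 0.776, 0.63, 0.0]
wrist_force: [0.9, -0.3, -1.1]
finger_gap: 0.0329
grip_force: 39.9
```

>>> step_arm([
  [2, -44, 0, 0, 0, 0, -1],
  [2, -44, 0, 0, 0, 0, -1],
  [2, -44, 0, 0, 0, 0, -1],
  [2, -44, 0, 0, 0, 0, -1],
  [2, -44, 0, 0, 0, 0, -1],
])

```text
clock: 18.8
tcp_pos: [0.559, -0.2211, 0.1649]
orientation: [0.0, 0.776, 0.63, 0.0]
wrist_force: [1.0, -0.3, -0.5]
finger_gap: 0.0332
grip_force: 39.9
```

>>> step_arm([
  [2, -44, 0, 0, 0, 0, -1],
  [0, -17, 0, 0, 0, 0, -1],
  [0, -5, 0, 0, 0, 0, -1],
  [0, 0, 0, 0, 0, 0, -1],
  [0, 0, 0, 0, 0, 0, -1],
])

```text
clock: 19.3
tcp_pos: [0.5612, -0.2839, 0.1644]
orientation: [-0.0, 0.776, 0.631, 0.0]
wrist_force: [0.3, -0.0, -1.5]
finger_gap: 0.0328
grip_force: 39.9
```

>>> step_arm([
  [0, 0, -35, 0, 0, 0, -1],
  [0, 0, -40, 0, 0, 0, -1],
  [0, 0, -30, 0, 0, 0, -1],
  [0, 0, -14, 0, 0, 0, -1],
  [0, 0, -4, 0, 0, 0, -1],
])

```text
clock: 19.8
tcp_pos: [0.56, -0.283, 0.0409]
orientation: [-0.002, 0.776, 0.631, -0.001]
wrist_force: [-7.5, 4.2, 14.3]
finger_gap: 0.0329
grip_force: 40.4
```

>>> step_arm([
  [0, 0, 0, 0, 0, 0, -1],
  [0, 0, 0, 0, 0, 0, 1],
  [0, 0, 0, 0, 0, 0, 1],
  [0, 0, 0, 0, 0, 0, 1],
  [0, 0, 0, 0, 0, 0, 1],
])

```text
clock: 20.3
tcp_pos: [0.5617, -0.2857, 0.0418]
orientation: [0.001, 0.776, 0.63, 0.0]
wrist_force: [-0.5, 0.6, -0.4]
finger_gap: 0.0851
grip_force: 0.0
```

>>> step_arm([
  [0, 0, 25, 0, 0, 0, 1],
  [0, 0, 45, 0, 0, 0, 1],
  [0, 0, 45, 0, 0, 0, 1],
  [-30, 0, 20, 0, 0, 0, 1],
  [-40, 0, 0, 0, 0, 0, 1],
])

```text
clock: 20.8
tcp_pos: [0.4939, -0.2875, 0.1807]
orientation: [0.005, 0.776, 0.631, 0.001]
wrist_force: [0.4, -0.9, 0.0]
finger_gap: 0.0855
grip_force: 0.0
```

>>> step_arm([
  [-40, 0, 0, 0, 0, 0, 1],
  [-40, 0, 0, 0, 0, 0, 1],
  [0, 0, 0, 0, 0, 0, 1],
  [0, 0, 0, 0, 0, 0, 1],
])

```text
clock: 21.2
tcp_pos: [0.4108, -0.2859, 0.1769]
orientation: [0.001, 0.777, 0.63, 0.0]
wrist_force: [-0.4, -0.7, 0.2]
finger_gap: 0.0849
grip_force: 0.0
```

```bash
python3 - <<'E'
from m import *
from workcell import *
o=np.array([572.6,-203.2]);yd=np.array([.139,.990]);xd=np.array([.990,-.139])
for n in("scene","side"):
    c=read_camera(n)
    cv2.imwrite(f"pics/{n}5.png",c["image"][:,:,::-1])
    for t,h in HUE.items():
        q=sel(c,h,(.093,.107),xr=(.5,.64));q=q[(q[:,1]<-.08)&(q[:,1]>-.32)]
        p=np.array(cv2.minEnclosingCircle(q[:,:2].astype(np.float32)*1000)[0])-o
        print(n,t,len(q),"rack x,y",(p@xd).round(),(p@yd).round(),"median",((np.median(q[:,:2],0)*1000-o)@np.c_[xd,yd]).round())
E
```

```text
scene purple 279 rack x,y 2.0 -81.0 median [  4. -79.]
scene yellow 311 rack x,y -3.0 -10.0 median [  3. -25.]
scene green 246 rack x,y -1.0 29.0 median [ 0. 30.]
scene pink 296 rack x,y 1.0 84.0 median [ 4. 85.]
side purple 102 rack x,y -1.0 -80.0 median [ -3. -77.]
side yellow 149 rack x,y 3.0 -1.0 median [ -1. -23.]
side green 136 rack x,y -3.0 31.0 median [-5. 32.]
side pink 103 rack x,y -1.0 85.0 median [-4. 89.]
```

View pics/scene5.png

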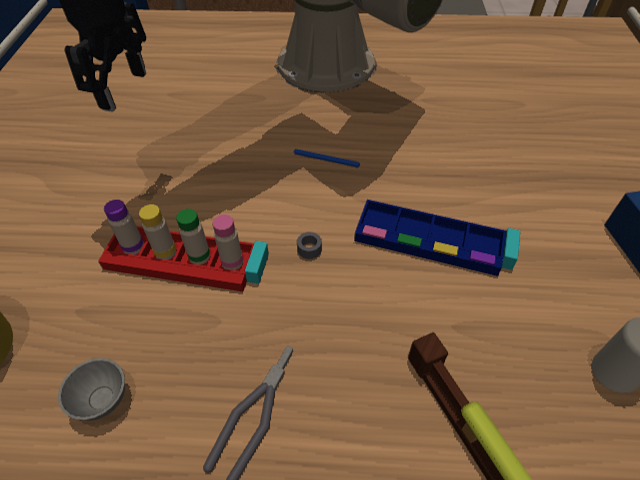

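The scene view shows all four bottles upright in the red rack: purple (px 117,210), yellow (152,215), green (188,217), pink (224,226). Purple, green and pink measure within about 4 mm of their bay centres. The yellow circle fit is spoiled by stray pixels, but its median puts it about 4 mm off. The arm is clear.

```bash
python3 -c "
from workcell import *
print(hand_in())"
```

```text
the job is handed in; nothing more can be done
None
```

All four bottles were moved in reverse order and handed in: from the red rack's stop outward pink, green, yellow, purple, upright and about 5 mm or less from their bay centres by camera; `hand_in()` returned no verdict.

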